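Weigh two chokes and collar the heavier

TASK

Stand the two look-alike chokes upright on opposite pans of the balance, let go and see which one is heavier. Leaving both on the pans, slip the red collar over the stud of the heavier choke and push it down, firmly but gently, until it is fully home on the can; do not force the collar or the pans, and do not disturb the other things on the bench.

Things in the scene. Friction and masses are not known exactly. Their poses are not given: they have to be found in the camera images.
- choke_a_mid (a point): one of two look-alike potted chokes: upright aluminium can, 48 mm diameter, 40 mm high, brass stud on the middle of its flat top (14 mm diameter, 26 mm long, the last 10 mm tapering to 10 mm). Mass 0.11 to 0.31 kg, drawn anew each time: either may be the heavier. This point is the centre of the can, 20 mm below its top; z up along the stud
- choke_b_mid (a point): the other of two look-alike potted chokes: upright aluminium can, 48 mm diameter, 40 mm high, brass stud on the middle of its flat top (14 mm diameter, 26 mm long, the last 10 mm tapering to 10 mm). Mass 0.11 to 0.31 kg, drawn anew each time: either may be the heavier. This point is the centre of the can, 20 mm below its top; z up along the stud
- collar_mid (a point): red plastic marker collar lying flat on the bench: a ring 36 mm outside diameter, 18 mm high, 17 mm bore, 27 g. This point is the centre of the ring, half-way up; z along the bore. Fully home on a choke, it is 29 mm above the centre of the can. Over 25 N of contact between collar and choke, of which the grip of its balls makes about 6 N, is too much
- collar: the same collar, origin at the centre of its underside. Three spring balls half-way up its bore grip the stud: it slips on loosely for about 13 mm, then must be pushed down against a drag of 3 to 8 N, differing from run to run, until it meets the can. The choke sinks on its soft pan under the push; past the drag, force rises steadily (0.9 N per mm) only once the collar is home
- pan_left: round steel pan on the left arm of the balance (+ y side), 96 mm diameter with a 3 mm rim (90 mm inside). Origin: centre of its flat top. Always level; rises and falls up to 12 mm with the beam, and stands on a soft mount that sinks about 1 mm for each 0.9 N (20 mm at most). Over 25 N on it is too much
- pan_right: round steel pan on the right arm of the balance (- y side), 96 mm diameter with a 3 mm rim (90 mm inside). Origin: centre of its flat top. Always level; rises and falls up to 12 mm with the beam, and stands on a soft mount that sinks about 1 mm for each 0.9 N (20 mm at most). Over 25 N on it is too much
- balance: blue base of the equal-arm table balance, 100 x 340 x 28 mm, with a scale plate in the middle up to 128 mm high; fixed to the bench. Origin: centre of its underside. The arms lie along its y axis, the pans' centres 130 mm either side, their tops 95 mm above the bench when level
- beam (a joint): tilt of the balance beam, rad: 0 level, +0.09 left pan fully down (12 mm), -0.09 right pan fully down. It swings freely to the heavier side within about 1 s (slower when nearly equal); empty it stands level
- board_left: green circuit board 80 x 60 mm lying flat on the left; a bystander, to be left alone. Origin: centre of its underside
- board_right: green circuit board 70 x 70 mm lying flat on the right; a bystander, to be left alone. Origin: centre of its underside
- board_back: green circuit board 70 x 100 mm lying flat behind the balance; a bystander, to be left alone. Origin: centre of its underside
- meter: black multimeter lying flat, 150 x 78 x 40 mm, left of the balance; a bystander, to be left alone. Origin: centre of its underside
- breadboard: white plug-in breadboard 165 x 55 mm, 18 mm high, right of the balance; a bystander, to be left alone. Origin: centre of its underside
- screw_jar: clear jar with yellow lid, 56 mm across, 65 mm high, behind the balance; a bystander, to be left alone. Origin: centre of its underside
- driver: screwdriver with blue handle lying behind the balance; a bystander, to be left alone. Origin: centre of its underside

How it is judged:
By the outcome, as a careful person would: the job done as asked, in the order asked, and still so for the second after the job is handed in, with the robot touching nothing.
It also fails if it takes over 72 s, if anything falls off the work surface, if the arm or the gripper's body presses on something with over 40 N, if the wrist force passes 120 N, or if a joint passes its speed limit or range.

ROBOT

A 7-joint arm with a two-finger parallel gripper is mounted at the origin on the work surface. World frame = base frame: x ahead of the robot, y to its left, z up, the work surface at z = 0. Lengths are in m, angles in rad, forces in N, time in s.
With the tool pointing down it reaches from about 0.425 to 0.875 m from the base axis. Payload 4.7 kg.
Tool frame: the origin (TCP) lies midway between the tips of the shut fingers; the grasp point (between the pads) lies manip.grip_depth behind it (manip.grip_depth is the distance from the TCP to the grasp point, in m); z points along the fingers, y is the line along which they close (so a half turn about z gives the same grasp; the last joint's range is limited). The gripper opens to 85 mm and grips with 20 to 120 N. Pads are 22 mm wide; open, the fingers measure 114 mm over their backs; the gripper's body (76 mm by 85 mm) begins 54 mm behind the grasp point. The pads swing forward as they close: fully open they stand 13 mm farther back than shut.
Start: joints at [1.335, 0.321, -0.07, 1.45, 0.023, 1.371, -0.057], TCP at [0.161, -0.63, 0.231] pointing down, gripper open.
Joint ranges: [-2.86, 2.86], [-0.3, 2.09], [-1.38, 1.24], [0.06, 2.45], [-1.56, 4.7], [0.09, 2.05], [-2.69, 2.69]. Speed limits (rad/s): [2.57, 2.57, 3.14, 3.14, 3.14, 3.14, 3.14].

INTERFACE

Orientations are given as a unit quaternion [x, y, z, w].
In Python, from station import readout, optics, sign_off, manip gives the robot as it stands. The module is installed in compiled form; this text tells all that it offers.
- The arm moves only by the shell command python3 -m jog 'ROWS'. ROWS is JSON, a list of rows, each an object with "delta_rot": the turn, a rotation vector about the tool's x, y, z in rad, a list of three; "offset": the shift along the tool's x, y, z in mm, a list of three; "fingers": the closure in counts, from 0 (fully open) to 255 (shut). In form: [{"delta_rot": [wx, wy, wz], "offset": [x, y, z], "fingers": fingers}, ...]. A call has 1 to 20 rows; each row is the pose to reach, as a shift and turn from the pose commanded when the call began, along the tool's axes at that moment; what a row does not reach only later rows make up. A row lasts 1/12 s, in which the tool goes at most 41.7 mm and 7.16 degrees, less where a joint would pass 70% of its speed; a pose out of reach is approached as far as the arm can. A call with a gripper value outside its range is refused whole. The fingers move at their own pace and stop on an object; the grip force is fixed at half the most. Time passes only in rows, so rows that repeat a pose let the fingers close. It gives the time, the measured TCP pose, the force, the opening and the grip force at its end, in the units of the state.
- readout.read_state(): the state, without advancing time (a new reading comes with each control period).
- optics.grab_frame(name): name is "side" or "top" or "wrist"; returns a dict with "image" (480x640x3 uint8, red, green, blue), "camera_matrix" (3x3 intrinsics, pixels), "k1" (the pictures are not rectified: a ray, as slopes to the right and down, at radius r is drawn at 1 + k1 r^2 times it, then the intrinsics apply), "view" (4x4, takes a point from world to camera coordinates); the wrist camera has in their place "hand_eye" (4x4, takes a point from camera to tool coordinates, whose origin is the TCP and whose axes are the flange's). Camera axes: x right, y down, z forward; pixel columns grow to the right and rows downward; lengths in m; the calibration is good to about 2 mm. A picture is of the moment at which its call begins: read the wrist's pose just before it. There is no depth.
- sign_off(): hands the job in; it is judged then, once.
The state is a dict: "clock": time; "joints": joint angles; "joint_velocities": joint speeds; "joint_torque": joint torques, N m; "ee_pos": TCP position; "orientation": TCP orientation; "ft_force": force on the tool from outside, world axes, zero at the start; "wrist_torque": the same for the moment, N m; "grip_width": finger opening in m; "grip_force": force on a finger pad.
Only numpy, scipy, OpenCV 4.12 (cv2) and the standard library are available. Lean on these libraries where they do the work, as an engineer would, in place of code of your own. Each camera call takes 0.05 s, during which the arm holds its last target. There are 200 camera calls.

## Working session

There is one attempt and no reset: what is moved stays moved. The work goes in short steps, Python scripts to look and compute and a shell command to move; the robot and the scene stay as the last step left them, time stands still between calls to the robot, and variables do not carry over. Pictures are saved under pics/ and viewed, at most 14 in all, crops included, and the job is handed in when it is done.

```bash
mkdir -p pics; python3 - <<'E'
from station import readout, optics, manip
import cv2,numpy as np
np.set_printoptions(precision=4,suppress=True)
s=readout.read_state(); print({k:np.round(v,4).tolist() for k,v in s.items()}); print(manip.grip_depth)
for n in ("top","side","wrist"):
    f=optics.grab_frame(n); cv2.imwrite(f"pics/{n}0.png",f["image"][:,:,::-1])
    print(n,f["camera_matrix"],f["k1"],f.get("view",f.get("hand_eye")))
E
```

```text
{'clock': 0.0, 'joints': [1.3351, 0.3218, -0.0701, 1.4517, 0.0226, 1.3708, -0.0569], 'joint_velocities': [-0.0005, -0.0022, 0.0004, 0.0007, -0.0, 0.001, -0.0022], 'joint_torque': [0.0008, -49.3588, -0.3816, -31.4339, 0.0131, 0.0113, -0.0], 'ee_pos': [0.1605, -0.6293, 0.2302], 'orientation': [0.9922, 0.1246, -0.0002, -0.0009], 'ft_force': [-0.2653, 0.2314, 0.3985], 'wrist_torque': [-0.0273, 0.0291, 0.0573], 'grip_force': 0.0, 'grip_width': 0.0856}
0.0187
top [[493.9403   0.     313.7225]
 [  0.     493.9403 237.61  ]
 [  0.       0.       1.    ]] -0.03595268466202293 [[-0.0292 -0.9996  0.0064  0.0153]
 [-0.9958  0.0285 -0.0867  0.6122]
 [ 0.0864 -0.0089 -0.9962  1.3549]
 [ 0.      0.      0.      1.    ]]
side [[508.8043   0.     324.8831]
 [  0.     508.8043 237.8869]
 [  0.       0.       1.    ]] 0.01663672694941509 [[-0.9079 -0.4188 -0.0152  0.5678]
 [-0.2292  0.5266 -0.8186  0.1921]
 [ 0.3509 -0.7398 -0.5741  0.9314]
 [ 0.      0.      0.      1.    ]]
wrist [[413.9971   0.     315.4069]
 [  0.     413.9971 239.2814]
 [  0.       0.       1.    ]] -0.004035572502845333 [[-0.0002 -0.954  -0.2999  0.0772]
 [ 1.     -0.0001 -0.0005  0.0004]
 [ 0.0004 -0.2999  0.954  -0.1437]
 [ 0.      0.      0.      1.    ]]
```

View pics/top0.png

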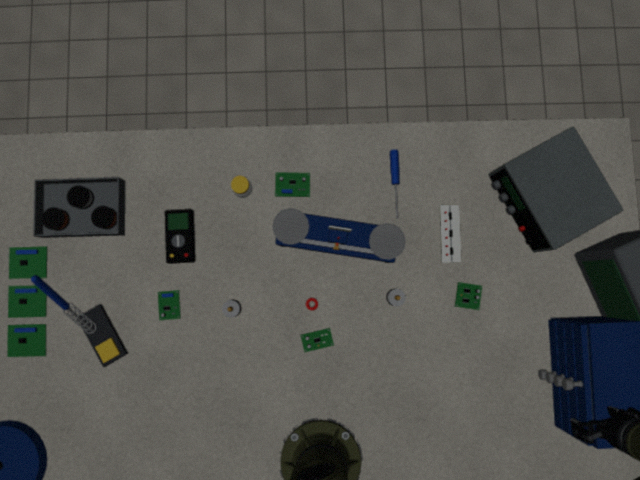

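View pics/side0.png

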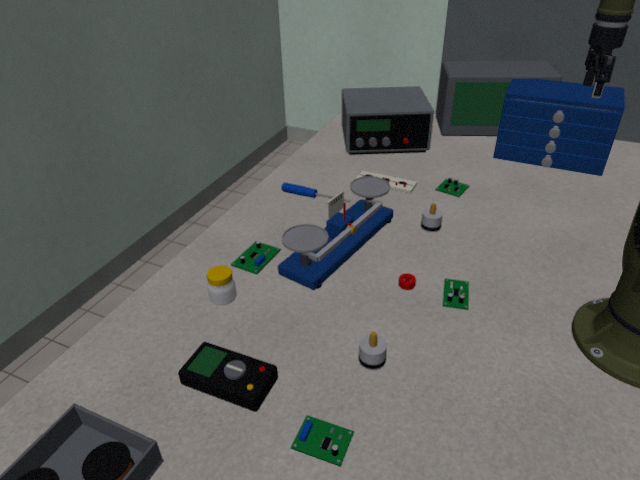

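Top view: cans at (233,308) and (395,297), collar (312,304), pans (291,227) and (387,241). The side view shows the same at (372,352), (431,217), (407,282), (306,239) and (370,187).

```bash
cat > h.py <<'E'
import cv2,numpy as np
from station import readout,optics,manip
from scipy.spatial.transform import Rotation as R
np.set_printoptions(precision=4,suppress=True)
def grab(n):
    s=readout.read_state(); f=optics.grab_frame(n)
    if n=="wrist":
        T=np.eye(4);T[:3,:3]=R.from_quat(s["orientation"]).as_matrix();T[:3,3]=s["ee_pos"]
        f["c2w"]=T@f["hand_eye"]
    else: f["c2w"]=np.linalg.inv(f["view"])
    return f
def ray(f,uv):
    d=cv2.undistortPoints(np.float64(uv).reshape(1,1,2),f["camera_matrix"],np.array([f["k1"],0,0,0.]))[0,0]
    d=f["c2w"][:3,:3]@np.r_[d,1]; return f["c2w"][:3,3],d/np.linalg.norm(d)
def plane(f,uv,z):
    o,d=ray(f,uv); return o+d*(z-o[2])/d[2]
def tri(rs):
    A=[np.eye(3)-np.outer(d,d) for o,d in rs]
    p=np.linalg.solve(sum(A),sum(a@o for a,(o,d) in zip(A,rs)))
    return p,max(np.linalg.norm(a@(p-o)) for a,(o,d) in zip(A,rs))
def proj(f,p):
    c=(np.linalg.inv(f["c2w"])@np.r_[p,1])[:3]; x=c[:2]/c[2]
    x=x*(1+f["k1"]*(x@x)); K=f["camera_matrix"]
    return K[:2,:2]@x+K[:2,2]
def mask(f,lo,hi,at=None,rad=40):
    m=cv2.inRange(cv2.cvtColor(f["image"],cv2.COLOR_RGB2HSV),np.array(lo),np.array(hi))
    if at is not None:
        k=np.zeros_like(m);cv2.circle(k,tuple(int(v) for v in at),rad,255,-1);m&=k
    return m
def blob(m):
    """largest blob: outer-contour (filled) centroid, area, bbox, contour"""
    c=max(cv2.findContours(m,cv2.RETR_EXTERNAL,cv2.CHAIN_APPROX_NONE)[0],key=cv2.contourArea)
    k=np.zeros_like(m);cv2.drawContours(k,[c],-1,255,-1)
    M=cv2.moments(k,True); return np.array([M["m10"],M["m01"]])/M["m00"],M["m00"],cv2.boundingRect(c),c
BR=((12,90,60),(30,255,255)); 
E
python3 - <<'E'
from h import *
T=grab("top");S=grab("side")
for n,t,s in (("L",(233,308),(372,348)),("Rt",(397,297),(431,215))):
    a=blob(mask(T,*BR,at=t,rad=14));b=blob(mask(S,*BR,at=s,rad=22))
    print(n,a[:3],b[:3],tri([ray(T,a[0]),ray(S,b[0])]))
red=((0,150,60),(8,255,255))
a=blob(mask(T,*red,at=(312,304),rad=14));b=blob(mask(S,*red,at=(407,282),rad=16))
print("col",a[:3],b[:3],tri([ray(T,a[0]),ray(S,b[0])]))
for n,t,s in (("PL",(291,227),(306,239)),("PR",(387,241),(370,187))):
    o=[]
    for f,c,r in((T,t,26),(S,s,30)):
        print(f["image"][c[1],c[0]-5],f["image"][c[1]+3,c[0]+5])
        v=int(cv2.cvtColor(f["image"],cv2.COLOR_RGB2HSV)[c[1],c[0]-5,2])
        m=mask(f,(0,0,v-14),(180,40,v+14),at=c,rad=r)
        o.append(blob(cv2.morphologyEx(m,cv2.MORPH_OPEN,np.ones((3,3)))))
    print(n,[x[:3] for x in o],tri([ray(T,o[0][0]),ray(S,o[1][0])]))
E
```

```text
L (array([229. , 308.8]), 10.0, (228, 307, 3, 4)) (array([373.0319, 339.1596]), 94.0, (370, 332, 7, 15)) (array([0.4241, 0.2334, 0.0528]), np.float64(0.001211904051028287))
Rt (array([397.1176, 297.4118]), 17.0, (395, 296, 5, 4)) (array([432.6111, 208.3889]), 54.0, (430, 203, 6, 12)) (array([ 0.4416, -0.2239,  0.0534]), np.float64(0.0013923937383544624))
col (array([311.5   , 303.5182]), 110.0, (306, 298, 12, 12)) (array([406.5266, 281.1159]), 207.0, (399, 274, 17, 16)) (array([0.4302, 0.0094, 0.0092]), np.float64(0.0014807971099952094))
[75 73 75] [73 74 77]
[105 102 104] [ 99  99 104]
PL [(array([290.0963, 225.7033]), 1018.0, (273, 208, 35, 36)), (array([304.3768, 237.7302]), 897.0, (281, 224, 47, 27))] (array([0.6413, 0.0607, 0.0944]), np.float64(0.0013268301552472833))
[71 73 75] [75 77 78]
[101 102 104] [101  99 106]
PR [(array([387.0424, 240.6866]), 1037.0, (369, 223, 37, 36)), (array([369.5199, 186.0691]), 579.0, (350, 177, 40, 19))] (array([ 0.5939, -0.1961,  0.0951]), np.float64(0.0013888893001421903))
```

```bash
python3 -m jog '[{"delta_rot":[0,0,0],"offset":[0,0,-40],"fingers":0},{"delta_rot":[0,0,0],"offset":[0,0,-80],"fingers":0},{"delta_rot":[0,0,-0.6],"offset":[186,-161,-80],"fingers":0},{"delta_rot":[0,0,-0.6],"offset":[186,-161,-80],"fingers":0},{"delta_rot":[0,0,-0.6],"offset":[186,-161,-80],"fingers":0},{"delta_rot":[0,0,-0.6],"offset":[186,-161,-80],"fingers":0},{"delta_rot":[0,0,-0.6],"offset":[186,-161,-80],"fingers":0},{"delta_rot":[0,0,-0.6],"offset":[186,-161,-80],"fingers":0},{"delta_rot":[0,0,-1.321],"offset":[373,-323,-20],"fingers":0},{"delta_rot":[0,0,-1.321],"offset":[373,-323,0],"fingers":0},{"delta_rot":[0,0,-1.321],"offset":[373,-323,40],"fingers":0},{"delta_rot":[0,0,-1.321],"offset":[373,-323,40],"fingers":0},{"delta_rot":[0,0,-1.321],"offset":[373,-323,40],"fingers":0},{"delta_rot":[0,0,-1.321],"offset":[373,-323,40],"fingers":0},{"delta_rot":[0,0,-1.321],"offset":[373,-323,40],"fingers":0},{"delta_rot":[0,0,-1.321],"offset":[373,-323,40],"fingers":0},{"delta_rot":[0,0,-1.321],"offset":[373,-323,40],"fingers":0},{"delta_rot":[0,0,-1.321],"offset":[373,-323,40],"fingers":0}]'
cat > look.py <<'E'
import sys
from h import *
f=grab("wrist"); s=readout.read_state()
cv2.imwrite("pics/%s.png"%sys.argv[1],f["image"][:,:,::-1]); np.save("pics/%s.npy"%sys.argv[1],f,allow_pickle=True)
print(s["clock"],s["ee_pos"],R.from_quat(s["orientation"]).as_matrix().round(4).tolist(),s["joints"])
E
python3 look.py w1
```

```text
clock: 1.75
ee_pos: [0.4419, -0.2257, 0.1917]
orientation: [0.707, 0.707, -0.0, 0.0]
ft_force: [-0.2, -0.5, 0.4]
grip_width: 0.0858
grip_force: 0.0
1.8 [ 0.4419 -0.2263  0.1919] [[0.0023, 1.0, 0.0005], [1.0, -0.0023, -0.0012], [-0.0012, 0.0005, -1.0]] [ 0.9294  0.0418 -0.5192  1.8616  0.0228  1.2429  0.401 ]
```

View pics/w1.png

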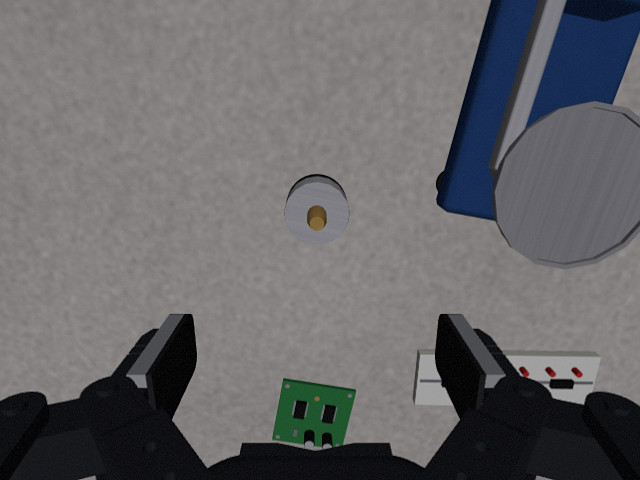

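Wrist view: can top disc centred near (317,212), stud tip near (317,223), right pan at upper right (570,185), fingers open on both sides.

```bash
cat >> h.py <<'E'
def can(f,guess,rad):
    """ellipse of the bright can top near guess, and stud blob"""
    g=cv2.cvtColor(f["image"],cv2.COLOR_RGB2HSV)
    st=mask(f,*BR,at=guess,rad=rad)
    x,y=[int(v) for v in guess]
    ring=cv2.inRange(g,np.array((105,10,0)),np.array((135,70,255)))
    k=np.zeros_like(ring);cv2.circle(k,(x,y),rad,255,-1)
    ring=cv2.morphologyEx((ring|st)&k,cv2.MORPH_CLOSE,np.ones((5,5)));ring=cv2.morphologyEx(ring,cv2.MORPH_OPEN,np.ones((7,7)))
    c=blob(ring); return cv2.fitEllipse(cv2.convexHull(c[3])),blob(st)
E
python3 - <<'E'
from h import *
f=np.load("pics/w1.npy",allow_pickle=True).item()
g=cv2.cvtColor(f["image"],cv2.COLOR_RGB2HSV)
for u,v in((300,205),(335,225),(317,235),(320,190),(317,214),(317,225),(280,260),(317,180)):print((u,v),g[v,u])
e,s=can(f,(317,212),45);print(e,s[:3])
print("can top @.04",plane(f,e[0],.04))
b=s[2];tip=(b[0]+b[2]/2,b[1]+b[3]-b[2]*.47);print("tip",tip,plane(f,tip,.066))
T=grab("top");S=grab("side")
p,r=tri([ray(f,s[0]),ray(T,(397.1,297.4)),ray(S,(432.6,208.4))]);print("stud 3view",p,r)
E
```

```text
(300, 205) [123  17 135]
(335, 225) [120  13 135]
(317, 235) [124  13 135]
(320, 190) [124  14 127]
(317, 214) [ 19 151 105]
(317, 225) [ 19 147 128]
(280, 260) [ 12  10 133]
(317, 180) [128  11  97]
((316.422607421875, 209.8708953857422), (64.18477630615234, 70.07996368408203), 0.6040498614311218) (array([316.3564, 217.5133]), 376.0, (307, 206, 19, 25))
can top @.04 [ 0.4433 -0.2196  0.04  ]
tip (316.5, 222.07) [ 0.4433 -0.2218  0.066 ]
stud 3view [ 0.4421 -0.2229  0.0538] 0.0021558135396486495
```

```bash
python3 -m jog '[{"delta_rot":[0,0,0],"offset":[5,1,40],"fingers":0},{"delta_rot":[0,0,0],"offset":[5,1,80],"fingers":0},{"delta_rot":[0,0,0],"offset":[5,1,120],"fingers":0},{"delta_rot":[0,0,0],"offset":[5,1,155],"fingers":0},{"delta_rot":[0,0,0],"offset":[5,1,175],"fingers":0},{"delta_rot":[0,0,0],"offset":[5,1,186],"fingers":0},{"delta_rot":[0,0,0],"offset":[5,1,186],"fingers":0},{"delta_rot":[0,0,0],"offset":[5,1,186],"fingers":255},{"delta_rot":[0,0,0],"offset":[5,1,186],"fingers":255},{"delta_rot":[0,0,0],"offset":[5,1,186],"fingers":255},{"delta_rot":[0,0,0],"offset":[5,1,186],"fingers":255},{"delta_rot":[0,0,0],"offset":[5,1,186],"fingers":255},{"delta_rot":[0,0,0],"offset":[5,1,186],"fingers":255},{"delta_rot":[0,0,0],"offset":[5,1,186],"fingers":255},{"delta_rot":[0,0,0],"offset":[5,1,186],"fingers":255}]'
```

```text
clock: 3.15
ee_pos: [0.4446, -0.2207, 0.0074]
orientation: [0.707, 0.707, 0.0, 0.002]
ft_force: [-1.0, 0.1, 5.3]
grip_width: 0.0468
grip_force: 61.5
```

```bash
python3 -m jog '[{"delta_rot":[0,0,0],"offset":[0,0,-15],"fingers":255},{"delta_rot":[0,0,0],"offset":[0,0,-50],"fingers":255},{"delta_rot":[0,0,0],"offset":[0,0,-90],"fingers":255},{"delta_rot":[0,0,0],"offset":[0,0,-130],"fingers":255},{"delta_rot":[0,0,0],"offset":[0,0,-150],"fingers":255},{"delta_rot":[0,0,0],"offset":[5,30,-150],"fingers":255},{"delta_rot":[0,0,0],"offset":[11,68,-150],"fingers":255},{"delta_rot":[0,0,0],"offset":[18,108,-150],"fingers":255},{"delta_rot":[0,0,0],"offset":[23,138,-150],"fingers":255},{"delta_rot":[0,0,0],"offset":[25,150,-150],"fingers":255},{"delta_rot":[0,0,0],"offset":[25,150,-150],"fingers":255},{"delta_rot":[0,0,0],"offset":[25,150,-150],"fingers":255},{"delta_rot":[0,0,0],"offset":[25,150,-150],"fingers":255}]'; python3 look.py w2
```

```text
clock: 4.23
ee_pos: [0.5921, -0.1952, 0.1554]
orientation: [0.707, 0.707, -0.001, -0.0]
ft_force: [0.1, -0.6, -2.1]
grip_width: 0.0465
grip_force: 62.6
4.2833 [ 0.5919 -0.1955  0.1555] [[0.0012, 1.0, -0.0009], [1.0, -0.0012, -0.0011], [-0.0011, -0.0009, -1.0]] [ 0.7372  0.3664 -0.5739  1.6011  0.2087  1.2364  0.1233]
```

View pics/w2.png

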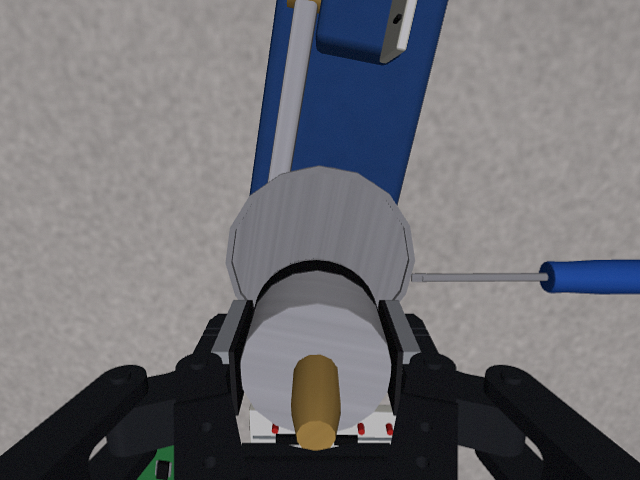

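The choke hangs upright between the pads; the right pan's rim spans columns 227–413, top row 166. Its weight reads about 2.5 N.

```bash
python3 - <<'E'
from h import *
f=np.load("pics/w2.npy",allow_pickle=True).item()
print(plane(f,(227,255),.097),plane(f,(413,255),.097),plane(f,(320,166),.097),plane(f,(320,166),.095))
E
python3 -m jog '[{"delta_rot":[0,0,0],"offset":[0,2,20],"fingers":255},{"delta_rot":[0,0,0],"offset":[0,2,40],"fingers":255},{"delta_rot":[0,0,0],"offset":[0,2,50],"fingers":255},{"delta_rot":[0,0,0],"offset":[0,2,55],"fingers":255},{"delta_rot":[0,0,0],"offset":[0,2,60],"fingers":255},{"delta_rot":[0,0,0],"offset":[0,2,62],"fingers":255},{"delta_rot":[0,0,0],"offset":[0,2,62],"fingers":255},{"delta_rot":[0,0,0],"offset":[0,2,62],"fingers":255}]'
```

```text
[ 0.5468 -0.1909  0.097 ] [ 0.6432 -0.1909  0.097 ] [ 0.5949 -0.1451  0.097 ] [ 0.5949 -0.1454  0.095 ]
clock: 4.95
ee_pos: [0.5957, -0.1948, 0.0941]
orientation: [0.707, 0.707, 0.0, 0.001]
ft_force: [0.1, -0.4, -2.1]
grip_width: 0.0464
grip_force: 62.8
```

```bash
python3 -m jog '[{"delta_rot":[0,0,0],"offset":[0,0,2],"fingers":255},{"delta_rot":[0,0,0],"offset":[0,0,4],"fingers":255},{"delta_rot":[0,0,0],"offset":[0,0,4],"fingers":255},{"delta_rot":[0,0,0],"offset":[0,0,4],"fingers":255}]'
python3 - <<'E'
from h import *
f=grab("side");cv2.imwrite("pics/s1.png",cv2.resize(f["image"][130:330,240:480,::-1],None,fx=3,fy=3))
E
```

```text
clock: 5.28
ee_pos: [0.5956, -0.1947, 0.0895]
orientation: [0.707, 0.707, 0.0, 0.0]
ft_force: [0.5, 0.2, -1.2]
grip_width: 0.0467
grip_force: 62.8
```

View pics/s1.png

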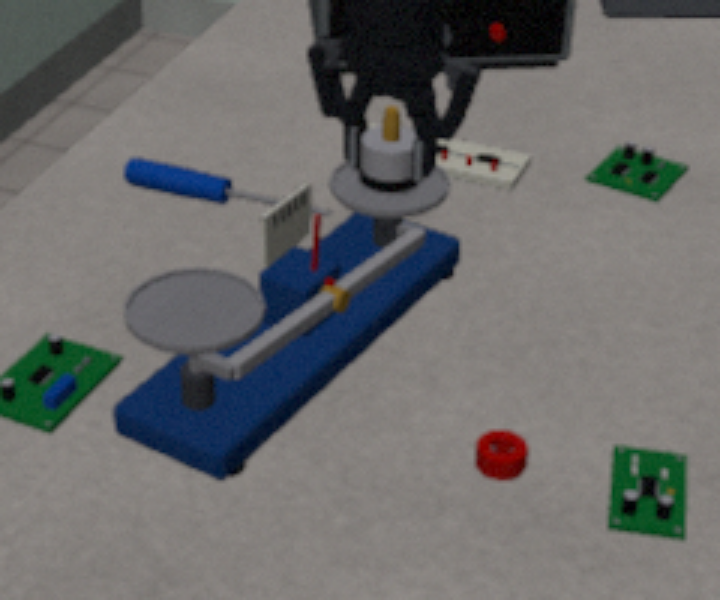

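Right pan is down with the choke standing on it; beam tilts right. Release, rise, and go to the other choke.

```bash
python3 -m jog '[{"delta_rot":[0,0,0],"offset":[0,0,1.5],"fingers":255},{"delta_rot":[0,0,0],"offset":[0,0,1.5],"fingers":120},{"delta_rot":[0,0,0],"offset":[0,0,1.5],"fingers":60},{"delta_rot":[0,0,0],"offset":[0,0,1.5],"fingers":0},{"delta_rot":[0,0,0],"offset":[0,0,1.5],"fingers":0},{"delta_rot":[0,0,0],"offset":[0,0,1.5],"fingers":0},{"delta_rot":[0,0,0],"offset":[0,0,1.5],"fingers":0},{"delta_rot":[0,0,0],"offset":[0,0,-20],"fingers":0},{"delta_rot":[0,0,0],"offset":[0,0,-60],"fingers":0},{"delta_rot":[0,0,0],"offset":[0,0,-100],"fingers":0},{"delta_rot":[0,0,0],"offset":[0,0,-110],"fingers":0}]'
python3 -m jog '[{"delta_rot":[0,0,0],"offset":[38,-15,0],"fingers":0},{"delta_rot":[0,0,0],"offset":[76,-30,0],"fingers":0},{"delta_rot":[0,0,0],"offset":[428,-171,0],"fingers":0},{"delta_rot":[0,0,0],"offset":[428,-171,0],"fingers":0},{"delta_rot":[0,0,0],"offset":[428,-171,0],"fingers":0},{"delta_rot":[0,0,0],"offset":[428,-171,0],"fingers":0},{"delta_rot":[0,0,0],"offset":[428,-171,0],"fingers":0},{"delta_rot":[0,0,0],"offset":[428,-171,0],"fingers":0},{"delta_rot":[0,0,0],"offset":[428,-171,0],"fingers":0},{"delta_rot":[0,0,0],"offset":[428,-171,0],"fingers":0},{"delta_rot":[0,0,0],"offset":[428,-171,0],"fingers":0},{"delta_rot":[0,0,0],"offset":[428,-171,0],"fingers":0},{"delta_rot":[0,0,0],"offset":[428,-171,0],"fingers":0},{"delta_rot":[0,0,0],"offset":[428,-171,0],"fingers":0},{"delta_rot":[0,0,0],"offset":[428,-171,0],"fingers":0},{"delta_rot":[0,0,0],"offset":[428,-171,0],"fingers":0}]'
python3 look.py w3; python3 - <<'E'
from h import *
f=np.load("pics/w3.npy",allow_pickle=True).item()
c=proj(f,(.424,.233,.05));print(c)
e,s=can(f,c,50);print(e,s[:3]);b=s[2]
bot=e[0][1]+e[1][1]/2; ct=(e[0][0],bot-e[1][0]/2); print("can",ct,plane(f,ct,.04))
tip=(b[0]+b[2]/2,b[1]+b[3]-b[2]*.47);print("tip",tip,plane(f,tip,.066))
print(tri([ray(f,s[0]),ray(grab("side"),(373.0,339.2))]))
E
```

```text
clock: 6.25
ee_pos: [0.5985, -0.1951, 0.2064]
orientation: [0.707, 0.707, 0.002, 0.005]
ft_force: [1.6, 0.5, 0.5]
grip_width: 0.0853
grip_force: 0.0
clock: 7.58
ee_pos: [0.4251, 0.2315, 0.1991]
orientation: [0.708, 0.706, -0.0, 0.0]
ft_force: [-0.9, -0.3, -0.3]
grip_width: 0.0854
grip_force: 0.0
7.6333 [0.425  0.2317 0.1991] [[0.0031, 1.0, -0.0002], [1.0, -0.0031, -0.0003], [-0.0003, -0.0002, -1.0]] [ 0.383   0.0283 -0.9387  1.8668  0.0242  1.2585 -0.5661]
[313.168  216.9395]
((316.3281555175781, 209.1805419921875), (62.1712646484375, 68.4312515258789), 0.07587935775518417) (array([316.3152, 216.2149]), 349.0, (307, 205, 19, 24))
can (316.3281555175781, 212.3105354309082) [0.4263 0.234  0.04  ]
tip (316.5, 220.07) [0.4264 0.2349 0.066 ]
(array([0.4258, 0.234 , 0.0526]), np.float64(0.000512248552113302))
```

```bash
python3 -m jog '[{"delta_rot":[0,0,0],"offset":[2.5,1,40],"fingers":0},{"delta_rot":[0,0,0],"offset":[2.5,1,80],"fingers":0},{"delta_rot":[0,0,0],"offset":[2.5,1,120],"fingers":0},{"delta_rot":[0,0,0],"offset":[2.5,1,155],"fingers":0},{"delta_rot":[0,0,0],"offset":[2.5,1,180],"fingers":0},{"delta_rot":[0,0,0],"offset":[2.5,1,192],"fingers":0},{"delta_rot":[0,0,0],"offset":[2.5,1,192],"fingers":0},{"delta_rot":[0,0,0],"offset":[2.5,1,192],"fingers":255},{"delta_rot":[0,0,0],"offset":[2.5,1,192],"fingers":255},{"delta_rot":[0,0,0],"offset":[2.5,1,192],"fingers":255},{"delta_rot":[0,0,0],"offset":[2.5,1,192],"fingers":255},{"delta_rot":[0,0,0],"offset":[2.5,1,192],"fingers":255},{"delta_rot":[0,0,0],"offset":[2.5,1,192],"fingers":255},{"delta_rot":[0,0,0],"offset":[2.5,1,192],"fingers":255}]'
```

```text
clock: 8.85
ee_pos: [0.427, 0.2365, 0.0094]
orientation: [0.707, 0.707, 0.002, 0.001]
ft_force: [-0.5, -0.4, 5.3]
grip_width: 0.0465
grip_force: 61.1
```

```bash
python3 -m jog '[{"delta_rot":[0,0,0],"offset":[0,0,-15],"fingers":255},{"delta_rot":[0,0,0],"offset":[0,0,-50],"fingers":255},{"delta_rot":[0,0,0],"offset":[0,0,-90],"fingers":255},{"delta_rot":[0,0,0],"offset":[0,0,-130],"fingers":255},{"delta_rot":[0,0,0],"offset":[0,0,-160],"fingers":255},{"delta_rot":[0,0,0],"offset":[-15,19,-160],"fingers":255},{"delta_rot":[0,0,0],"offset":[-40,50,-160],"fingers":255},{"delta_rot":[0,0,0],"offset":[-172,215,-160],"fingers":255},{"delta_rot":[0,0,0],"offset":[-172,215,-160],"fingers":255},{"delta_rot":[0,0,0],"offset":[-172,215,-160],"fingers":255},{"delta_rot":[0,0,0],"offset":[-172,215,-160],"fingers":255},{"delta_rot":[0,0,0],"offset":[-172,215,-160],"fingers":255},{"delta_rot":[0,0,0],"offset":[-172,215,-160],"fingers":255},{"delta_rot":[0,0,0],"offset":[-172,215,-160],"fingers":255},{"delta_rot":[0,0,0],"offset":[-172,215,-160],"fingers":255},{"delta_rot":[0,0,0],"offset":[-172,215,-160],"fingers":255},{"delta_rot":[0,0,0],"offset":[-172,215,-160],"fingers":255}]'; python3 look.py w4
```

```text
clock: 10.27
ee_pos: [0.6394, 0.0655, 0.1681]
orientation: [0.706, 0.708, 0.0, 0.0]
ft_force: [0.2, 0.3, -0.7]
grip_width: 0.0465
grip_force: 62.3
10.3167 [0.6395 0.0653 0.1681] [[-0.0024, 1.0, 0.0008], [1.0, 0.0024, -0.0004], [-0.0004, 0.0008, -1.0]] [ 0.4556  0.4508 -0.7877  1.5312  0.3272  1.2952 -0.369 ]
```

View pics/w4.png

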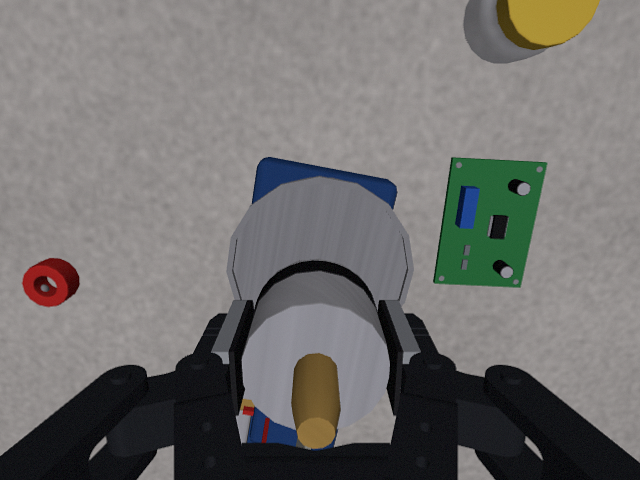

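```bash
python3 -m jog '[{"delta_rot":[0,0,0],"offset":[-2,2,20],"fingers":255},{"delta_rot":[0,0,0],"offset":[-2,2,38],"fingers":255},{"delta_rot":[0,0,0],"offset":[-2,2,46],"fingers":255},{"delta_rot":[0,0,0],"offset":[-2,2,50],"fingers":255},{"delta_rot":[0,0,0],"offset":[-2,2,52],"fingers":255},{"delta_rot":[0,0,0],"offset":[-2,2,52],"fingers":255},{"delta_rot":[0,0,0],"offset":[-2,2,52],"fingers":255},{"delta_rot":[0,0,0],"offset":[-2,2,52],"fingers":255}]'
```

```text
clock: 10.98
ee_pos: [0.6429, 0.0621, 0.1163]
orientation: [0.707, 0.707, 0.001, 0.001]
ft_force: [0.0, 0.4, -1.2]
grip_width: 0.0464
grip_force: 62.3
```

```bash
python3 -m jog '[{"delta_rot":[0,0,0],"offset":[0,0,1],"fingers":255},{"delta_rot":[0,0,0],"offset":[0,0,1],"fingers":255},{"delta_rot":[0,0,0],"offset":[0,0,1],"fingers":255}]';python3 -m jog '[{"delta_rot":[0,0,0],"offset":[0,0,1],"fingers":255},{"delta_rot":[0,0,0],"offset":[0,0,1],"fingers":255},{"delta_rot":[0,0,0],"offset":[0,0,1],"fingers":255}]'
```

```text
clock: 11.23
ee_pos: [0.6428, 0.062, 0.1149]
orientation: [0.707, 0.707, 0.001, 0.0]
ft_force: [1.1, 0.4, 0.6]
grip_width: 0.0467
grip_force: 62.3
clock: 11.48
ee_pos: [0.6427, 0.062, 0.1136]
orientation: [0.707, 0.707, 0.0, 0.0]
ft_force: [1.8, 0.9, 0.4]
grip_width: 0.0469
grip_force: 62.3
```

```bash
python3 -m jog '[{"delta_rot":[0,0,0],"offset":[0,0,0],"fingers":120},{"delta_rot":[0,0,0],"offset":[0,0,0],"fingers":60},{"delta_rot":[0,0,0],"offset":[0,0,0],"fingers":0},{"delta_rot":[0,0,0],"offset":[0,0,0],"fingers":0},{"delta_rot":[0,0,0],"offset":[0,0,0],"fingers":0},{"delta_rot":[0,0,0],"offset":[0,0,0],"fingers":0},{"delta_rot":[0,0,0],"offset":[0,0,-20],"fingers":0},{"delta_rot":[0,0,0],"offset":[0,0,-60],"fingers":0},{"delta_rot":[0,0,0],"offset":[0,0,-100],"fingers":0},{"delta_rot":[0,0,0],"offset":[0,0,-120],"fingers":0}]'
python3 -m jog '[{"delta_rot":[0,0,0],"offset":[-20,-40,0],"fingers":0},{"delta_rot":[0,0,0],"offset":[-54,-212,0],"fingers":0},{"delta_rot":[0,0,0],"offset":[-54,-212,0],"fingers":0},{"delta_rot":[0,0,0],"offset":[-54,-212,0],"fingers":0},{"delta_rot":[0,0,0],"offset":[-54,-212,20],"fingers":0},{"delta_rot":[0,0,0],"offset":[-54,-212,50],"fingers":0},{"delta_rot":[0,0,0],"offset":[-54,-212,80],"fingers":0},{"delta_rot":[0,0,0],"offset":[-54,-212,90],"fingers":0},{"delta_rot":[0,0,0],"offset":[-54,-212,90],"fingers":0},{"delta_rot":[0,0,0],"offset":[-54,-212,90],"fingers":0},{"delta_rot":[0,0,0],"offset":[-54,-212,90],"fingers":0},{"delta_rot":[0,0,0],"offset":[-54,-212,90],"fingers":0},{"delta_rot":[0,0,0],"offset":[-54,-212,90],"fingers":0},{"delta_rot":[0,0,0],"offset":[-54,-212,90],"fingers":0},{"delta_rot":[0,0,0],"offset":[-54,-212,90],"fingers":0},{"delta_rot":[0,0,0],"offset":[-54,-212,90],"fingers":0}]'
python3 look.py w5
python3 - <<'E'
from h import *
f=grab("side");a=cv2.resize(f["image"][130:330,240:480,::-1],None,fx=2.5,fy=2.5)
cv2.imwrite("pics/s2.png",a)
f=np.load("pics/w5.npy",allow_pickle=True).item()
c=proj(f,(.4302,.0094,.018));print(c)
m=mask(f,(0,150,60),(8,255,255),at=c,rad=60);b=blob(m);print(b[:3])
n=cv2.moments(m,True);e=cv2.fitEllipse(b[3]);print(e,plane(f,e[0],.018),plane(f,e[0],.009))
S=blob(mask(grab("side"),(0,150,60),(8,255,255),at=(407,282),rad=16));print(tri([ray(f,b[0]),ray(grab("side"),S[0])]))
cv2.imwrite("pics/w5c.png",cv2.resize(f["image"][int(c[1])-60:int(c[1])+60,int(c[0])-80:int(c[0])+80,::-1],None,fx=3,fy=3))
E
```

```text
clock: 12.32
ee_pos: [0.6437, 0.0626, 0.2383]
orientation: [0.707, 0.707, 0.002, 0.002]
ft_force: [0.7, -0.6, 0.2]
grip_width: 0.0853
grip_force: 0.0
clock: 13.65
ee_pos: [0.4304, 0.0079, 0.1435]
orientation: [0.707, 0.707, 0.0, 0.0]
ft_force: [-0.8, 0.7, -0.0]
grip_width: 0.0853
grip_force: 0.0
13.7 [0.4303 0.0078 0.1434] [[-0.0001, 1.0, 0.0002], [1.0, 0.0001, -0.0001], [-0.0001, 0.0002, -1.0]] [ 0.7928 -0.0784 -0.8286  2.0529 -0.0634  1.1423 -0.0079]
[314.1306 225.5974]
(array([316.0657, 220.0181]), 2208.0, (291, 193, 52, 55))
((316.07763671875, 220.0123748779297), (51.010353088378906, 53.24662780761719), 179.02874755859375) [0.4315 0.0133 0.018 ] [0.4315 0.0109 0.009 ]
(array([0.4313, 0.0111, 0.0102]), np.float64(0.00024440352173321633))
```

View pics/s2.png

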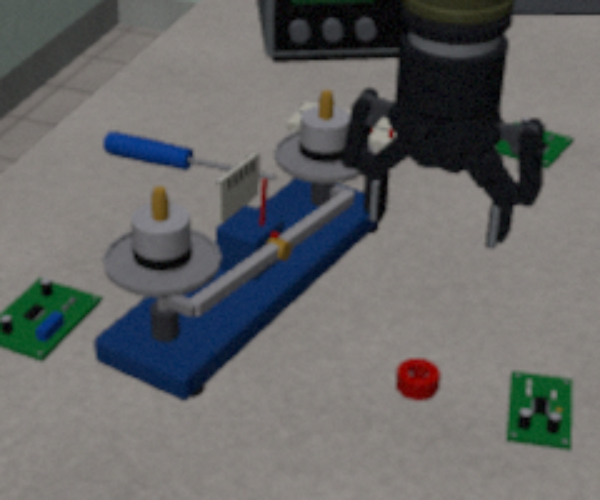

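View pics/w5c.png

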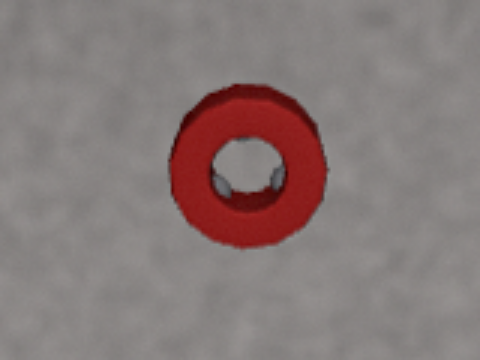

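The side crop still shows the right end of the beam low, and the collar is lying flat with its bore centred at about (317,223). I'll put numbers on the tilt and grip the collar.

```bash
cat > tilt.py <<'E'
from h import *
T=grab("top");S=grab("side")
for n,p in (("L",(.642,.062,.15)),("R",(.595,-.194,.14))):
    a=blob(mask(T,*BR,at=proj(T,p),rad=12));b=blob(mask(S,*BR,at=proj(S,p),rad=20))
    print(n,a[0],b[0],b[2],tri([ray(T,a[0]),ray(S,b[0])]))
E
python3 tilt.py
python3 -m jog '[{"delta_rot":[0,0,0],"offset":[3.5,1.5,40],"fingers":0},{"delta_rot":[0,0,0],"offset":[3.5,1.5,80],"fingers":0},{"delta_rot":[0,0,0],"offset":[3.5,1.5,115],"fingers":0},{"delta_rot":[0,0,0],"offset":[3.5,1.5,132],"fingers":0},{"delta_rot":[0,0,0],"offset":[3.5,1.5,141],"fingers":0},{"delta_rot":[0,0,0],"offset":[3.5,1.5,141],"fingers":0},{"delta_rot":[0,0,0],"offset":[3.5,1.5,141],"fingers":255},{"delta_rot":[0,0,0],"offset":[3.5,1.5,141],"fingers":255},{"delta_rot":[0,0,0],"offset":[3.5,1.5,141],"fingers":255},{"delta_rot":[0,0,0],"offset":[3.5,1.5,141],"fingers":255},{"delta_rot":[0,0,0],"offset":[3.5,1.5,141],"fingers":255},{"delta_rot":[0,0,0],"offset":[3.5,1.5,141],"fingers":255},{"delta_rot":[0,0,0],"offset":[3.5,1.5,141],"fingers":255},{"delta_rot":[0,0,0],"offset":[3.5,1.5,141],"fingers":255}]'
```

```text
L [290.  222.5] [303.4658 211.2055] (301, 205, 6, 13) (array([0.6422, 0.0582, 0.1577]), np.float64(0.0010931290578555426))
R [390.1053 239.    ] [370.0364 171.5818] (368, 166, 5, 12) (array([ 0.595 , -0.1983,  0.133 ]), np.float64(0.0012369105243854844))
clock: 15.12
ee_pos: [0.4329, 0.011, 0.0038]
orientation: [0.707, 0.707, 0.0, 0.001]
ft_force: [-2.9, -0.2, 9.0]
grip_width: 0.033
grip_force: 59.2
```

Left stud stands 25 mm higher, so the right choke is the heavier. Collar is gripped; carry it above the right choke.

```bash
python3 -m jog '[{"delta_rot":[0,0,0],"offset":[0,0,-10],"fingers":255},{"delta_rot":[0,0,0],"offset":[0,0,-40],"fingers":255},{"delta_rot":[0,0,0],"offset":[0,0,-80],"fingers":255},{"delta_rot":[0,0,0],"offset":[0,0,-120],"fingers":255},{"delta_rot":[0,0,0],"offset":[0,0,-160],"fingers":255},{"delta_rot":[0,0,0],"offset":[0,0,-200],"fingers":255},{"delta_rot":[0,0,0],"offset":[-30,23,-230],"fingers":255},{"delta_rot":[0,0,0],"offset":[-207,162,-266],"fingers":255},{"delta_rot":[0,0,0],"offset":[-207,162,-266],"fingers":255},{"delta_rot":[0,0,0],"offset":[-207,162,-266],"fingers":255},{"delta_rot":[0,0,0],"offset":[-207,162,-266],"fingers":255},{"delta_rot":[0,0,0],"offset":[-207,162,-266],"fingers":255},{"delta_rot":[0,0,0],"offset":[-207,162,-266],"fingers":255},{"delta_rot":[0,0,0],"offset":[-207,162,-266],"fingers":255},{"delta_rot":[0,0,0],"offset":[-207,162,-266],"fingers":255},{"delta_rot":[0,0,0],"offset":[-207,162,-266],"fingers":255},{"delta_rot":[0,0,0],"offset":[-207,162,-266],"fingers":255},{"delta_rot":[0,0,0],"offset":[-207,162,-266],"fingers":255}]'
python3 look.py w6
```

```text
clock: 16.62
ee_pos: [0.5933, -0.1942, 0.269]
orientation: [0.706, 0.708, -0.0, 0.0]
ft_force: [-0.8, -0.8, 0.2]
grip_width: 0.0328
grip_force: 60.0
16.6667 [ 0.5933 -0.1945  0.2689] [[-0.0017, 1.0, 0.0003], [1.0, 0.0017, -0.001], [-0.001, 0.0003, -1.0]] [ 0.8555  0.3329 -0.7428  1.4424  0.2255  1.4524  0.1154]
```

View pics/w6.png

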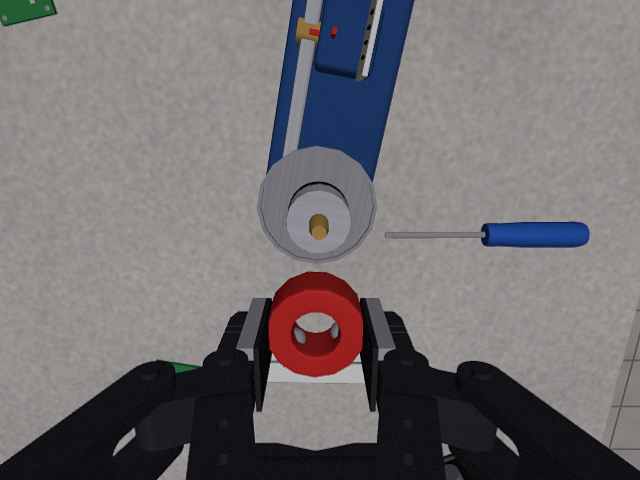

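Wrist view: collar held level, top face columns 270–363, lowest row ~376; stud tip at about (319,232) on the right choke, which stands upright mid-pan.

```bash
cat > rel.py <<'E'
import sys
from h import *
def run(name,ztop,ctop=-.0142):
    f=np.load("pics/%s.npy"%name,allow_pickle=True).item()
    Tw=f["c2w"]@np.linalg.inv(f["hand_eye"])
    ft=dict(f);ft["c2w"]=f["hand_eye"]
    m=mask(f,(0,150,50),(8,255,255),at=(316,325),rad=75);x,y,w,h=blob(m)[2]
    lo=plane(ft,(x+w/2-.5,y+h-.5),ctop);l=plane(ft,(x-.5,y+h-w/2),ctop);r=plane(ft,(x+w-.5,y+h-w/2),ctop)
    C=np.array([lo[0]+.018,(l[1]+r[1])/2]);print("collar in tool",(x,y,w,h),C,"width",r[1]-l[1])
    p=proj(f,(.595,-.197,ztop));s=blob(mask(f,*BR,at=p,rad=22));x,y,w,h=s[2]
    zt=(np.linalg.inv(Tw)@np.r_[.595,-.197,ztop,1])[2]
    lo=plane(ft,(x+w/2-.5,y+h-.5),zt)
    rows=s[3][:,0,:];k=y+h-1-int(w*.4);q=rows[abs(rows[:,1]-k)<=1][:,0]
    l=plane(ft,(q.min()-.5,k),zt);r=plane(ft,(q.max()+.5,k),zt)
    St=np.array([lo[0]+.005,(l[1]+r[1])/2]);print("stud in tool",s[2],St,"width",r[1]-l[1],"-> move tool xy mm",(St-C)*1000)
    return f,(q.mean(),y+h-.5)
for n,z in zip(sys.argv[1::2],sys.argv[2::2]): run(n,float(z))
E
python3 rel.py w6 .146; python3 rel.py w5 .018|head -1
```

```text
collar in tool (268, 272, 95, 105) [0.001  0.0005] width 0.03345365079487938
stud in tool (309, 214, 19, 26) [-0.0025  0.0027] width 0.012087379929974742 -> move tool xy mm [-3.5457  2.2045]Traceback (most recent call last):
  File "rel.py", line 17, in <module>
    for n,z in zip(sys.argv[1::2],sys.argv[2::2]): run(n,float(z))
                                                   ~~~^^^^^^^^^^^^
  File "rel.py", line 7, in run
    m=mask(f,(0,150,50),(8,255,255),at=(316,325),rad=75);x,y,w,h=blob(m)[2]
                                                                 ~~~~^^^
  File "h.py", line 32, in blob
    c=max(cv2.findContours(m,cv2.RETR_EXTERNAL,cv2.CHAIN_APPROX_NONE)[0],key=cv2.contourArea)
ValueError: max() iterable argument is empty
```

```bash
python3 -m jog '[{"delta_rot":[0,0,0],"offset":[-3.5,2,25],"fingers":255},{"delta_rot":[0,0,0],"offset":[-3.5,2,53],"fingers":255},{"delta_rot":[0,0,0],"offset":[-3.5,2,53],"fingers":255},{"delta_rot":[0,0,0],"offset":[-3.5,2,53],"fingers":255},{"delta_rot":[0,0,0],"offset":[-3.5,2,53],"fingers":255},{"delta_rot":[0,0,0],"offset":[-3.5,2,53],"fingers":255}]'
python3 look.py w7; python3 rel.py w7 .146 w7 .143 w6 .143
python3 - <<'E'
from h import *
from rel import run
fs=[run(n,.146) for n in("w6","w7")]
print("tip lower edge tri",tri([ray(f,p) for f,p in fs]))
f=fs[1][0];cv2.imwrite("pics/w7c.png",cv2.resize(f["image"][190:390,210:430,::-1],None,fx=3,fy=3))
E
```

```text
clock: 17.17
ee_pos: [0.5967, -0.199, 0.2175]
orientation: [0.707, 0.707, 0.001, 0.001]
ft_force: [1.0, -0.2, -0.8]
grip_width: 0.0331
grip_force: 60.0
17.2167 [ 0.5968 -0.199   0.2174] [[-0.0004, 1.0, 0.0029], [1.0, 0.0004, -0.0011], [-0.0012, 0.0029, -1.0]] [ 0.8543  0.3657 -0.7327  1.5089  0.2479  1.3587  0.1034]
collar in tool (268, 272, 95, 111) [-0.0015  0.0005] width 0.03361843361821572
stud in tool (301, 229, 24, 31) [ 0.0021 -0.001 ] width 0.012086966392436435 -> move tool xy mm [ 3.624  -1.4616]
collar in tool (268, 272, 95, 111) [-0.0015  0.0005] width 0.03361843361821572
stud in tool (301, 227, 24, 33) [ 0.001 -0.001] width 0.012255430069700375 -> move tool xy mm [ 2.5187 -1.4844]
collar in tool (268, 272, 95, 105) [0.001  0.0005] width 0.03345365079487938
stud in tool (309, 214, 19, 26) [-0.0034  0.0027] width 0.012223342483454733 -> move tool xy mm [-4.4893  2.2274]
collar in tool (268, 272, 95, 105) [0.001  0.0005] width 0.03345365079487938
stud in tool (309, 214, 19, 26) [-0.0025  0.0027] width 0.012087379929974742 -> move tool xy mm [-3.5457  2.2045]
collar in tool (268, 272, 95, 111) [-0.0015  0.0005] width 0.03361843361821572
stud in tool (301, 229, 24, 31) [ 0.0021 -0.001 ] width 0.012086966392436435 -> move tool xy mm [ 3.624  -1.4616]
tip lower edge tri (array([ 0.5959, -0.2003,  0.1504]), np.float64(6.919199244262066e-05))
```

View pics/w7c.png

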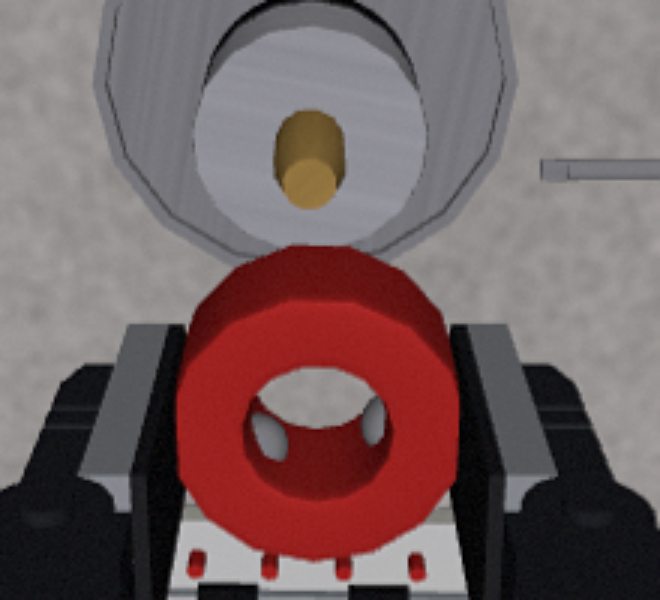

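```bash
python3 - <<'E'
from h import *
f=np.load("pics/w5.npy",allow_pickle=True).item()
print("w5 collar",plane(f,(316.5,247.5),.018)+[0,.018,0])
f=np.load("pics/w1.npy",allow_pickle=True).item()
print("w1 tip",plane(f,(316.5,230.5),.066)+[0,.005,0])
f=np.load("pics/w7.npy",allow_pickle=True).item()
print("w7 tip",[(plane(f,(313.2,259.5),z)+[0,.005,0])[:2] for z in(.145,.147,.150)])
# can top edge tangents: disc bottom hidden; left/right extents of can top row ~ (275,352)
e,s=can(f,(313,235),50);print(e)
E
```

```text
w5 collar [0.4318 0.0118 0.018 ]
w1 tip [ 0.4433 -0.2227  0.066 ]
w7 tip [array([ 0.5963, -0.1973]), array([ 0.5963, -0.1966]), array([ 0.5963, -0.1955])]
((313.0365905761719, 234.5621795654297), (98.76589965820312, 100.0753173828125), 95.24209594726562)
```

```bash
python3 -m jog '[{"delta_rot":[0,0,0],"offset":[1.5,-1,25],"fingers":255},{"delta_rot":[0,0,0],"offset":[1.5,-1,50],"fingers":255},{"delta_rot":[0,0,0],"offset":[1.5,-1,50],"fingers":255},{"delta_rot":[0,0,0],"offset":[1.5,-1,50],"fingers":255},{"delta_rot":[0,0,0],"offset":[1.5,-1,50],"fingers":255},{"delta_rot":[0,0,0],"offset":[1.5,-1,50],"fingers":255}]'
python3 -c "
from h import *
s=readout.read_state();print(s['ee_pos'],R.from_quat(s['orientation']).as_matrix()[2])"
```

```text
clock: 17.72
ee_pos: [0.596, -0.1979, 0.1675]
orientation: [0.707, 0.707, 0.001, 0.001]
ft_force: [-0.7, 0.4, -0.3]
grip_width: 0.033
grip_force: 60.0
[ 0.596  -0.1979  0.1675] [-0.0011  0.0031 -1.    ]
```

```bash
python3 -m jog '[{"delta_rot":[0,0,0],"offset":[0.3,0,8],"fingers":255},{"delta_rot":[0,0,0],"offset":[0.3,0,13],"fingers":255},{"delta_rot":[0,0,0],"offset":[0.3,0,18],"fingers":255},{"delta_rot":[0,0,0],"offset":[0.3,0,21],"fingers":255},{"delta_rot":[0,0,0],"offset":[0.3,0,21],"fingers":255}]'
python3 -m jog '[{"delta_rot":[0,0,0],"offset":[0,0,2],"fingers":255},{"delta_rot":[0,0,0],"offset":[0,0,4],"fingers":255},{"delta_rot":[0,0,0],"offset":[0,0,4],"fingers":255}]'
```

```text
clock: 18.13
ee_pos: [0.594, -0.1972, 0.1431]
orientation: [0.707, 0.707, -0.0, -0.001]
ft_force: [-0.5, -0.0, -0.8]
grip_width: 0.033
grip_force: 60.0
clock: 18.38
ee_pos: [0.5946, -0.1973, 0.14]
orientation: [0.707, 0.707, -0.0, -0.0]
ft_force: [0.3, 0.4, 0.2]
grip_width: 0.0332
grip_force: 60.0
```

```bash
for i in 1; do python3 -m jog '[{"delta_rot":[0,0,0],"offset":[0,0.7,2],"fingers":255},{"delta_rot":[0,0,0],"offset":[0,0.7,2],"fingers":255},{"delta_rot":[0,0,0],"offset":[0,0.7,2],"fingers":255}]'; python3 -m jog '[{"delta_rot":[0,0,0],"offset":[0,0,2],"fingers":255},{"delta_rot":[0,0,0],"offset":[0,0,2],"fingers":255},{"delta_rot":[0,0,0],"offset":[0,0,2],"fingers":255}]';  python3 -m jog '[{"delta_rot":[0,0,0],"offset":[0,0,2],"fingers":255},{"delta_rot":[0,0,0],"offset":[0,0,2],"fingers":255},{"delta_rot":[0,0,0],"offset":[0,0,2],"fingers":255}]'; done; python3 tilt.py
```

```text
clock: 18.63
ee_pos: [0.5954, -0.1974, 0.1383]
orientation: [0.707, 0.707, -0.0, 0.0]
ft_force: [0.3, -0.1, 0.4]
grip_width: 0.0329
grip_force: 60.0
clock: 18.88
ee_pos: [0.5955, -0.1972, 0.1363]
orientation: [0.707, 0.707, 0.0, -0.0]
ft_force: [-0.5, 0.8, 0.3]
grip_width: 0.033
grip_force: 60.0
clock: 19.13
ee_pos: [0.5955, -0.1972, 0.1343]
orientation: [0.707, 0.707, 0.0, 0.0]
ft_force: [0.1, 1.2, 1.2]
grip_width: 0.0329
grip_force: 60.1
L [290.1176 222.5882] [303.4658 211.2055] (301, 205, 6, 13) (array([0.6421, 0.058 , 0.1576]), np.float64(0.0012576895501011376))Traceback (most recent call last):
  File "tilt.py", line 4, in <module>
    a=blob(mask(T,*BR,at=proj(T,p),rad=12));b=blob(mask(S,*BR,at=proj(S,p),rad=20))
  File "h.py", line 32, in blob
    c=max(cv2.findContours(m,cv2.RETR_EXTERNAL,cv2.CHAIN_APPROX_NONE)[0],key=cv2.contourArea)
ValueError: max() iterable argument is empty
```

```bash
python3 -m jog '[{"delta_rot":[0,0,0],"offset":[0.4,0,2],"fingers":255},{"delta_rot":[0,0,0],"offset":[0.4,0,2],"fingers":255},{"delta_rot":[0,0,0],"offset":[0.4,0,2],"fingers":255}]'; for i in 1 2 3; do python3 -m jog '[{"delta_rot":[0,0,0],"offset":[0,0,2],"fingers":255},{"delta_rot":[0,0,0],"offset":[0,0,2],"fingers":255},{"delta_rot":[0,0,0],"offset":[0,0,2],"fingers":255}]'|grep -E "ee_pos|ft_force"; done
```

```text
clock: 19.48
ee_pos: [0.5955, -0.1972, 0.1325]
orientation: [0.707, 0.707, -0.0, 0.0]
ft_force: [0.3, 0.4, 2.2]
grip_width: 0.033
grip_force: 60.2
ee_pos: [0.5955, -0.1972, 0.1303]
ft_force: [0.2, -0.2, 1.8]
ee_pos: [0.5954, -0.197, 0.128]
ft_force: [0.3, -1.2, 0.8]
ee_pos: [0.5952, -0.197, 0.126]
ft_force: [0.5, 0.2, 0.9]
```

```bash
for i in 1 2 3 4; do python3 -m jog '[{"delta_rot":[0,0,0],"offset":[0,0,1.5],"fingers":255},{"delta_rot":[0,0,0],"offset":[0,0,1.5],"fingers":255},{"delta_rot":[0,0,0],"offset":[0,0,1.5],"fingers":255}]'|grep -E "ee_pos|ft_force"; done
python3 - <<'E'
from h import *
f=grab("side");cv2.imwrite("pics/s3.png",cv2.resize(f["image"][130:230,320:440,::-1],None,fx=5,fy=5,interpolation=cv2.INTER_CUBIC))
E
```

```text
ee_pos: [0.5955, -0.197, 0.1248]
ft_force: [0.6, 0.1, 1.2]
ee_pos: [0.5954, -0.1969, 0.1232]
ft_force: [-0.3, -0.5, 1.9]
ee_pos: [0.5955, -0.1969, 0.1218]
ft_force: [0.4, 0.4, 2.1]
ee_pos: [0.5955, -0.197, 0.1205]
ft_force: [-0.3, -0.4, 3.1]
```

View pics/s3.png

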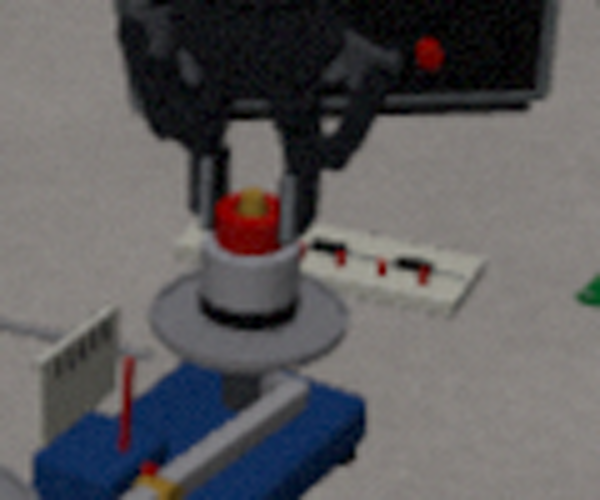

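Collar is well down over the stud, tip showing at (253,200) in the crop; force is just starting to rise. Keep pushing slowly.

```bash
for i in 1 2 3 4 5; do python3 -m jog '[{"delta_rot":[0,0,0],"offset":[0,0,1.5],"fingers":255},{"delta_rot":[0,0,0],"offset":[0,0,1.5],"fingers":255},{"delta_rot":[0,0,0],"offset":[0,0,1.5],"fingers":255}]'|grep -E "ee_pos|ft_force"; done
```

```text
ee_pos: [0.5955, -0.1969, 0.119]
ft_force: [0.4, -0.6, 4.7]
ee_pos: [0.5955, -0.197, 0.1176]
ft_force: [-1.6, -0.1, 6.2]
ee_pos: [0.5955, -0.197, 0.1164]
ft_force: [-1.5, 0.3, 6.8]
ee_pos: [0.5956, -0.197, 0.1151]
ft_force: [-2.0, -1.0, 8.0]
ee_pos: [0.5956, -0.197, 0.1138]
ft_force: [-2.6, -0.0, 8.9]
```

```bash
for i in 1 2 3; do python3 -m jog '[{"delta_rot":[0,0,0],"offset":[0,0,1.2],"fingers":255},{"delta_rot":[0,0,0],"offset":[0,0,1.2],"fingers":255},{"delta_rot":[0,0,0],"offset":[0,0,1.2],"fingers":255}]'|grep -E "ee_pos|ft_force"; done
```

```text
ee_pos: [0.5956, -0.197, 0.1128]
ft_force: [-2.0, 0.1, 10.1]
ee_pos: [0.5956, -0.197, 0.1118]
ft_force: [-3.9, 0.5, 10.3]
ee_pos: [0.5956, -0.197, 0.1108]
ft_force: [-5.0, 0.7, 11.8]
```

```bash
python3 -m jog '[{"delta_rot":[0,0,0],"offset":[0,0,-3],"fingers":255},{"delta_rot":[0,0,0],"offset":[0,0,-6],"fingers":255},{"delta_rot":[0,0,0],"offset":[0,0,-9],"fingers":255},{"delta_rot":[0,0,0],"offset":[0,0,-9],"fingers":255},{"delta_rot":[0,0,0],"offset":[0,0,-9],"fingers":255}]'
```

```text
clock: 23.7
ee_pos: [0.5955, -0.197, 0.1185]
orientation: [0.707, 0.707, -0.0, 0.0]
ft_force: [-0.7, -0.5, 4.9]
grip_width: 0.0328
grip_force: 60.5
```

```bash
python3 -m jog '[{"delta_rot":[0,0,0],"offset":[0,0,-2],"fingers":255},{"delta_rot":[0,0,0],"offset":[0,0,-3.5],"fingers":255},{"delta_rot":[0,0,0],"offset":[0,0,-3.5],"fingers":255},{"delta_rot":[0,0,0],"offset":[0,0,-3.5],"fingers":255}]'
```

```text
clock: 24.03
ee_pos: [0.5954, -0.197, 0.1215]
orientation: [0.707, 0.707, 0.0, -0.0]
ft_force: [-0.0, -0.0, 2.8]
grip_width: 0.0331
grip_force: 60.3
```

```bash
python3 -m jog '[{"delta_rot":[0,0,0],"offset":[0,0,-2],"fingers":255},{"delta_rot":[0,0,0],"offset":[0,0,-2],"fingers":255},{"delta_rot":[0,0,0],"offset":[0,0,-2],"fingers":150},{"delta_rot":[0,0,0],"offset":[0,0,-2],"fingers":80},{"delta_rot":[0,0,0],"offset":[0,0,-2],"fingers":0},{"delta_rot":[0,0,0],"offset":[0,0,-2],"fingers":0},{"delta_rot":[0,0,0],"offset":[0,0,-2],"fingers":0},{"delta_rot":[0,0,0],"offset":[0,0,-2],"fingers":0},{"delta_rot":[0,0,0],"offset":[0,0,-30],"fingers":0},{"delta_rot":[0,0,0],"offset":[0,0,-70],"fingers":0},{"delta_rot":[0,0,0],"offset":[0,0,-110],"fingers":0},{"delta_rot":[0,0,0],"offset":[0,0,-110],"fingers":0},{"delta_rot":[0,0,0],"offset":[0,0,-110],"fingers":0},{"delta_rot":[0,0,0],"offset":[0,0,-110],"fingers":0},{"delta_rot":[0,0,0],"offset":[0,0,-110],"fingers":0},{"delta_rot":[0,0,0],"offset":[0,0,-110],"fingers":0}]'
python3 look.py w8
python3 - <<'E'
from h import *
s=grab("side");f=np.load("pics/w8.npy",allow_pickle=True).item()
a=cv2.resize(s["image"][140:220,325:425,::-1],(400,320),interpolation=cv2.INTER_CUBIC)
c=proj(f,(.595,-.197,.13)).astype(int);b=cv2.resize(f["image"][c[1]-80:c[1]+80,c[0]-100:c[0]+100,::-1],(400,320))
cv2.imwrite("pics/end.png",np.hstack([a,b]));print(c)
r=((0,150,50),(8,255,255))
B=blob(mask(s,*r,at=proj(s,(.595,-.197,.13)),rad=16));W=blob(mask(f,*r,at=c,rad=70));print(B[:3],W[:3],tri([ray(s,B[0]),ray(f,W[0])]))
E
```

```text
clock: 25.37
ee_pos: [0.5945, -0.1969, 0.2299]
orientation: [0.707, 0.707, -0.001, -0.001]
ft_force: [-0.0, 1.0, -0.0]
grip_width: 0.0853
grip_force: 0.0
25.4167 [ 0.5946 -0.1969  0.23  ] [[0.0001, 1.0, -0.0026], [1.0, -0.0001, 0.0009], [0.0009, -0.0026, -1.0]] [ 0.8545  0.3576 -0.7359  1.4928  0.2408  1.3868  0.1053]
[315 239]
(array([370.3468, 173.75  ]), 124.0, (364, 168, 14, 12)) (array([316.293 , 238.2655]), 2802.0, (288, 208, 58, 61)) (array([ 0.5951, -0.197 ,  0.1279]), np.float64(0.00022254832136061443))
```

View pics/end.png

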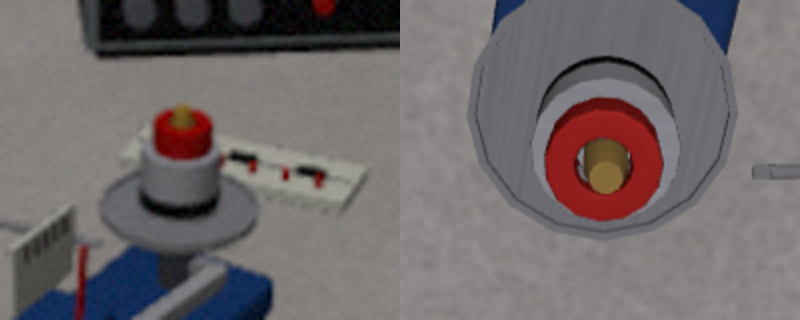

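The final views show the collar seated flat on the right choke's can, with the stud standing about 8 mm proud. The collar centre is at z ≈ 0.128, as expected when home.

```bash
python3 -c "
from station import sign_off
print(sign_off())"
```

```text
the job is handed in; nothing more can be done
None
```

The right-hand choke proved heavier; the red collar is pushed home on its stud (push peaked near 12 N), both chokes stand on the pans with the gripper clear, and the job is handed in, verdict not shown.

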